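# Clamp the glued plant-stand foot and hold the squeeze

### The arm

A 7-joint arm with a two-finger parallel gripper is mounted at the origin on the work surface. World frame = base frame: x ahead of the robot, y to its left, z up, the work surface at z = 0. Lengths are in m, angles in rad, forces in N, time in s.
With the tool pointing down it reaches from about 0.4 to 0.9 m from the base axis. Payload 5.5 kg.
Tool frame: the origin (TCP) lies midway between the tips of the shut fingers; the grasp point (between the pads) lies 19 mm behind it (manip.grip_depth is the distance from the TCP to the grasp point, in m); z points along the fingers, x is the direction in which the jaws open and shut, and the axes are right-handed (so a half turn about z gives the same grasp; the last joint's range is limited). The gripper opens to 92 mm and grips with 3 to 60 N. Pads are 19 mm wide; open, the fingers measure 130 mm over their backs; the gripper's body (75 mm by 190 mm) begins 47 mm behind the grasp point.
Start: joints at [-1.024, 0.501, -0.427, 1.55, 0.221, 1.138, -0.21], TCP at [0.182, 0.624, 0.227] pointing down, gripper open.
Joint ranges: [-2.88, 2.88], [-0.31, 2.03], [-1.54, 1.56], [0.2, 2.42], [-1.41, 4.55], [0.19, 2.02], [-2.57, 2.57]. Speed limits (rad/s): [2.57, 2.57, 3.14, 3.14, 3.14, 3.14, 3.14].

### API

Orientations are given as a unit quaternion [x, y, z, w].
In Python, from bench import manip, effector, viewer gives the robot as it stands. Calls block until the motion is done:
- manip.move_pose(position, orientation): joint-space move of the TCP to a pose.
- manip.servo_line(position, ori=None, vel=0.15): straight line of the TCP; ori=None keeps the orientation; vel is the mean speed in m/s.
- manip.movej(angles): joint-space move.
- effector.open_jaws() and effector.close(f_grip=None): open the fingers fully, or close them until they stop; f_grip is the grip in N (None keeps the last).
- manip.sleep(seconds).
- manip.solve_ik(position, orientation): joint angles nearest the present ones, or None.
- viewer.get_image(name): name is "scene" or "side" or "wrist"; returns the picture (400x640x3 uint8, red, green, blue); there is no depth.
- viewer.get_calibration(name): a dict with "vfov" (degrees; the focal length in pixels is half the picture's height over the tangent of half this angle, whatever the lens; pixels are square), "cx", "cy" (the principal point, pixels), "dist_coeffs" ([k1, k2, p1, p2, k3] as OpenCV has them; the pictures are not rectified), "eye" and "attitude" of the camera in the world. Camera axes: x right, y down, z forward; pixel columns grow to the right and rows downward; lengths in m; the calibration is good to about 2 mm. A picture is of the moment at which its call begins: read the wrist's pose just before it. get_calibration takes no time and is no camera call; for the wrist camera it gives the pose at the moment of the call.
A pose or a line that the arm cannot do raises manip.PlanningError and nothing moves.
- manip.hand_in(): hands the job in, once; it reports no verdict.
Readings, each from a call of its own:
- manip.current_clock(): time.
- manip.current_q(): joint angles.
- manip.current_joint_velocities(): joint speeds.
- manip.current_tau(): joint torques, N m.
- manip.current_tool_pos(): TCP position.
- manip.current_tcp_rot(): TCP orientation.
- manip.current_force(): force on the tool from outside, world axes, zero at the start.
- manip.current_wrist_torque(): the same for the moment, N m.
- manip.current_finger_gap(): finger opening in m.
Only numpy, scipy, OpenCV 4.12 (cv2) and the standard library are available. Lean on these libraries where they do the work, as an engineer would, in place of code of your own. Each camera call takes 0.05 s, during which the arm holds its last target. There are 200 camera calls.

### The job

Put the freshly glued timber foot on the bar clamp's metal bed, between the rubber pad and the upright steel plate, its long side along the bar so that the glue joint lies square across the push, and let go of it. Then squeeze and release the clamp's two grips again and again, feeding the bar only by these grips, until the rubber pad bears on the foot and presses it against the steel plate; finish while still squeezing the grips, with the sprung pad pushed in about half of its travel and never all the way to its stop. Leave the other things on the cabinet top where they are.

Things in the scene. Friction and masses are not known exactly. Their poses are not given: they have to be found in the camera images.
- foot: loose glued timber foot of a plant stand: a block 56 mm long (x) x 38 mm wide (y) x 50 mm tall, one half pale and one half darker wood, about 0.07 kg; the glue joint is the plane across the middle of its 56 mm length. Stands upright on the cabinet top. Origin: centre of the underside, x along the 56 mm length.
- clamp: bar clamp on a plywood board (360 x 110 x 14 mm, x -190 to +170 mm) fixed to the cabinet top. Origin: underside of the board under the bar; z up, x = the way bar and pad feed. Along x: black head with squeeze grips -150 to -65 mm (104 mm tall); aluminium bed +20 to +140 mm, 50 mm wide, top 22 mm above the origin, where the foot stands; steel plate's face at +140 mm.
- anvil_face (a point): centre of the face, looking back at the pad, of the fixed upright steel plate (60 mm wide, 12 mm thick, top 78 mm above the cabinet top), 48 mm above the cabinet top; axes as the clamp's.
- bar: the clamp's steel bar (16 mm wide, 8 mm high, 48 mm above the cabinet top) with a dark round cup (30 mm across) and the rubber pad at its front end; it slides along the clamp's x. Its origin is the clamp's origin shifted along x by the feed; its rear end sticks out behind the head, 250 mm behind this origin.
- pad_face (a point): centre of the rubber pad's front face (pad disc 40 mm across, 8 mm thick, on a brass plunger ahead of the cup), 48 mm above the cabinet top; axes as the clamp's. The clear gap between the jaws is the distance from here to anvil_face, 95 to 130 mm at the start.
- grip_centre (a point): point midway between the two squeeze grips, 85 mm above the cabinet top; axes as the clamp's. The grips are upright grey plates on the +y and -y sides of the head, 55 mm long (x), 8 mm thick, 50 to 108 mm above the cabinet top. Over their outer faces: 64 mm released, 46 mm fully squeezed. Take them from above, closing along the clamp's y.
- grip_a: the squeeze grip on the clamp's +y side; its origin is the clamp's origin, shifted by its travel towards -y.
- grip_b: the squeeze grip on the clamp's -y side; its origin is the clamp's origin, shifted by its travel towards +y. The two grips are geared together: they always move in equally.
- drive (a joint): travel of the ratchet drive, m: 0 released, 0.018 fully squeezed (9 mm on each grip). Each 2 mm less over both grips feeds the bar 2 mm; on release springs open the grips (let them out to 64 mm for a full next stroke) and the bar stays. About 4 to 6 N on each grip while the pad is free, about 11 N on each with the pad half in.
- feed (a joint): how far the bar has been fed towards the steel plate, m: 0 to 0.115, 0.02 to 0.055 at the start; about 18 mm per full squeeze (1 to 3 mm less under load). The bar slides with 2.5 N of friction, so with the grips released it holds only a light push (pad about 2 mm in).
- pad (a joint): how far the sprung rubber pad is pushed back towards its cup, m: 0 free, 0.014 at its stop. Spring 0.8 N per mm, 0.8 N at 0. About 0.007 is wanted.
- jar: bystander: closed glass jar, 80 mm across, 120 mm tall. Origin: centre of the underside.
- saucer: bystander: terracotta saucer, 140 mm across, 22 mm tall. Origin: centre of the underside.
- trowel: bystander: aluminium hand trowel lying flat, 280 mm long with a wooden handle. Origin: underside, near the root of the blade.
- dustpan: bystander: yellow plastic dustpan, 200 x 220 mm and a 130 mm handle, 50 mm tall. Origin: centre of the underside of the pan.
- sprayer: bystander: white plastic bottle, 72 mm across, 190 mm tall. Origin: centre of the underside.
- basket: bystander: open grey plastic peg basket 100 x 140 x 60 mm. Origin: centre of the underside.
- pot: bystander: terracotta pot, 100 mm across, 90 mm tall. Origin: centre of the underside.

How it is judged:
On the way:
1. the foot stands on the bed between pad and steel plate, lengthwise along the bar, let go (z of foot in the frame of clamp between 0.018 and 0.026 m and y of foot in the frame of clamp between -0.015 and 0.015 m and x of foot in the frame of anvil_face below -0.02 m and x of foot in the frame of pad_face above 0.02 m and angle between the x axis of foot and the x axis of clamp, either way round below 0.2 rad and angle between foot's own z axis and vertical below 0.1 rad and contact force between the fingers and foot below 0.2 N), for 0.2 s.
At the end, for the whole second after the job is handed in: Foot upright on the bed (within 4 mm in height, 15 mm of the bar's line, 0.2 rad of lengthwise), no finger on it, against the steel plate (3 mm), pressed over 2 N by the pad; pad 4 to 10.5 mm in; fingers squeezing a grip with over 3 N (all of step 1 and value of joint pad between 0.004 and 0.0105 m and x of foot in the frame of anvil_face above -0.0315 m and contact force between bar and foot above 2 N and (contact force between the fingers and grip_a above 3 N or contact force between the fingers and grip_b above 3 N) and linear speed of foot below 0.01 m/s); the arm keeps its last pose, push and grip.
It fails at once if the pad is pushed all the way to its stop (over 12.5 mm): the foot is crushed (value of joint pad above 0.0125 m).
It fails at once if the robot pushes the bar, cup or pad itself (over 8 N) instead of using the grips (contact force between any of the fingers, the arm and bar above 8 N).
It fails at once if another thing on the cabinet top is moved more than 30 mm (distance of any of jar, saucer, trowel, dustpan, sprayer, basket, pot from where it was at the start of the episode above 0.03 m).
It also fails if it takes over 48 s, if anything falls off the work surface, if the arm or the gripper's body presses on something with over 40 N, if the wrist force passes 120 N, or if a joint passes its speed limit or range.

## Working session

There is one attempt and no reset: what is moved stays moved. The work goes in short steps, each a Python script; the robot and the scene stay as the last script left them, time stands still between calls to the robot, and variables do not carry over. Pictures are saved under pics/ and viewed, about 8 in all and at most 12, crops included, and the job is handed in when it is done.

```bash
mkdir -p pics; ls
python3 - <<'E'
from bench import manip, effector, viewer
import cv2,numpy as np
for n in ["scene","side"]:
    cv2.imwrite(f"pics/{n}0.png",viewer.get_image(n)[:,:,::-1]); print(n,viewer.get_calibration(n))
print(viewer.get_calibration("wrist"), manip.current_clock(), manip.current_tcp_rot())
E
```

```text
pics
scene {'vfov': 51.29612896333086, 'cx': 307.7418429126431, 'cy': 196.06346660013608, 'dist_coeffs': array([-0.02810198,  0.        ,  0.        ,  0.        ,  0.        ]), 'eye': array([1.45118759, 0.68918927, 0.99061822]), 'attitude': array([ 0.38159534,  0.81257518, -0.39986927, -0.18496254])}
side {'vfov': 43.434393727728846, 'cx': 314.7144222325786, 'cy': 200.79069193710325, 'dist_coeffs': array([-0.13391295,  0.        ,  0.        ,  0.        ,  0.        ]), 'eye': array([-0.15926849, -0.85831135,  1.06856304]), 'attitude': array([ 0.86216953, -0.31666724,  0.14133259, -0.36933813])}
{'vfov': 69.199324173973, 'cx': 320.4610820019355, 'cy': 199.40089898395442, 'dist_coeffs': array([-0.01803938,  0.        ,  0.        ,  0.        ,  0.        ]), 'eye': array([0.10185605, 0.64756767, 0.38437479]), 'attitude': array([0.79012431, 0.59263896, 0.09298199, 0.12584507])} 0.1 [ 7.99981095e-01  6.00024581e-01 -7.15138473e-04  4.88295957e-04]
```

View pics/scene0.png

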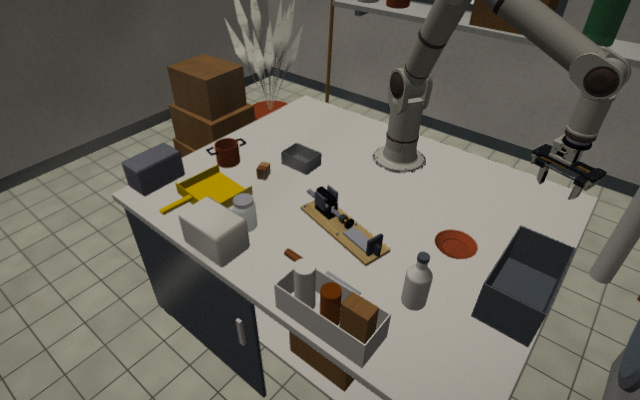

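View pics/side0.png

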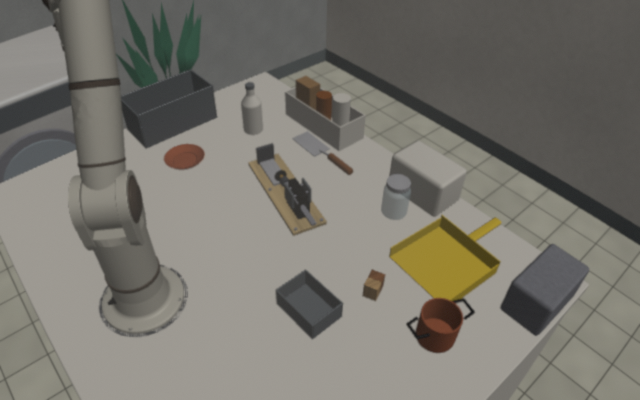

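The scene picture shows the foot at about (263,170), and the board with corners at about (301,207), (370,262), (389,247) and (330,190). In the side picture the foot is at about (374,285) and the board spans (250,160) to (325,220).

```bash
cat > h.py <<'E'
from bench import manip, effector, viewer
import cv2, numpy as np
from scipy.spatial.transform import Rotation as R
def K(c):
    f=200/np.tan(np.radians(c['vfov']/2)); return np.array([[f,0,c['cx']],[0,f,c['cy']],[0,0,1.]])
def ray2plane(c,px,z):
    p=cv2.undistortPoints(np.array(px,float).reshape(-1,1,2),K(c),c['dist_coeffs']).reshape(-1,2)
    d=R.from_quat(c['attitude']).apply(np.c_[p,np.ones(len(p))]); e=c['eye']
    return e+d*((z-e[2])/d[:,2])[:,None]
def proj(c,P):
    r=R.from_quat(c['attitude']).inv(); P=r.apply(np.atleast_2d(P)-c['eye'])
    return cv2.projectPoints(P,np.zeros(3),np.zeros(3),K(c),c['dist_coeffs'])[0].reshape(-1,2)
def down(yaw):  # tool z down, tool x along world yaw
    x=np.array([np.cos(yaw),np.sin(yaw),0]);z=np.array([0,0,-1.]);return R.from_matrix(np.c_[x,np.cross(z,x),z]).as_quat()
def snap(n,f,crop=None,s=1):
    c=viewer.get_calibration(n);im=viewer.get_image(n)[:,:,::-1]
    if crop: im=im[crop[1]:crop[3],crop[0]:crop[2]]
    cv2.imwrite(f,cv2.resize(im,None,fx=s,fy=s,interpolation=cv2.INTER_CUBIC));return c
E
python3 - <<'E'
from h import *
np.set_printoptions(precision=4,suppress=True)
cs,cd=viewer.get_calibration("scene"),viewer.get_calibration("side")
print(proj(cs,[0,0,0]),proj(cd,[0,0,0]))
print("foot",ray2plane(cs,[[263,170]],.03),ray2plane(cd,[[374,285]],.03))
print("board s",ray2plane(cs,[[301,207],[370,262],[389,247],[330,190]],.014))
print("board d",ray2plane(cd,[[250,163],[298,231],[325,219],[275,153]],.014))
a=snap("scene","pics/a.png");b=snap("side","pics/b.png")
A=cv2.imread("pics/a.png");B=cv2.imread("pics/b.png")
A1=cv2.resize(A[140:280,240:400],(640,560),interpolation=cv2.INTER_CUBIC)
cv2.imwrite("pics/c.png",A1)
t=manip.current_tool_pos(); c=viewer.get_calibration("wrist")
T=R.from_quat(manip.current_tcp_rot()); print("cam in tool",T.inv().apply(c['eye']-t),(T.inv()*R.from_quat(c['attitude'])).as_matrix())
for y in np.linspace(-1.57,1.57,5):
  print(y,manip.solve_ik([.45,-.25,.3],down(y)))
E
```

```text
[[399.3691 157.6003]] [[142.884  298.1958]]
foot [[ 0.4825 -0.3634  0.03  ]] [[ 0.4744 -0.3686  0.03  ]]
board s [[ 0.551  -0.0997  0.014 ]
 [ 0.6216  0.2497  0.014 ]
 [ 0.5248  0.2612  0.014 ]
 [ 0.3992 -0.0805  0.014 ]]
board d [[ 0.5277  0.2587  0.014 ]
 [ 0.4547 -0.0835  0.014 ]
 [ 0.5461 -0.0971  0.014 ]
 [ 0.624   0.2481  0.014 ]]
cam in tool [ 0.0005 -0.0836 -0.1586] [[ 1.     -0.0002 -0.0006]
 [ 0.0004  0.951   0.3091]
 [ 0.0005 -0.3091  0.951 ]]
-1.57 [-0.1395  0.1818  0.6791  1.8272 -0.1234  1.175  -0.9907]
-0.785 [-0.1212  0.1796  0.6573  1.8267 -0.1186  1.1747 -0.2108]
0.0 [-0.1255  0.1801  0.6624  1.8268 -0.1197  1.1748  0.5754]
0.7849999999999999 [-0.0945  0.1766  0.6258  1.826  -0.1118  1.1742  1.3522]
1.57 [-0.1444  0.1825  0.6849  1.8273 -0.1247  1.1751  2.1506]
```

View pics/c.png

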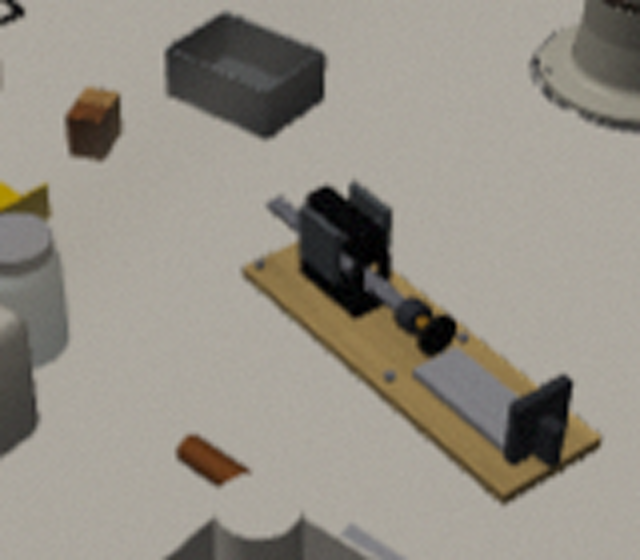

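Run:
```python
from h import *
import json
cals={}
def g(n,f):
    c=snap(n,f); cals[f]={k:np.array(v).tolist() for k,v in c.items()}
p=manip.current_tool_pos(); 
manip.servo_line([p[0],p[1],.34],vel=.3)
manip.move_pose([.535,.15,.34],down(-.21)); manip.sleep(.2); g("wrist","pics/wc.png")
manip.move_pose([.478,-.35,.25],down(-.21)); manip.sleep(.2); g("wrist","pics/wf.png")
json.dump(cals,open("cals.json","w")); print(manip.current_clock(),manip.current_q(),manip.current_tool_pos())
```

```text
5.1917 [ 0.2701404   0.35983343  0.40305405  1.69912795 -0.15486026  1.11393546
  0.50995744] [ 0.4785732  -0.3492764   0.25010047]
```

View pics/wc.png

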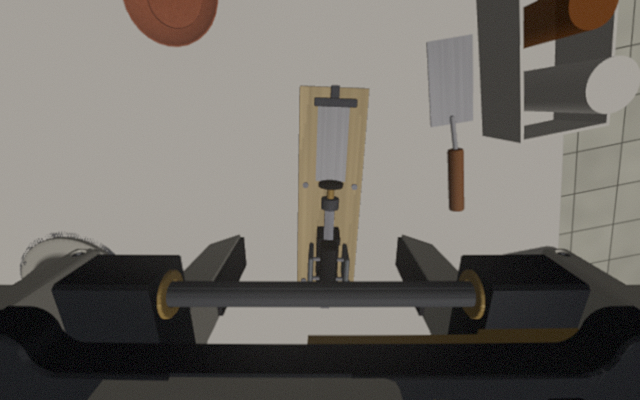

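View pics/wf.png

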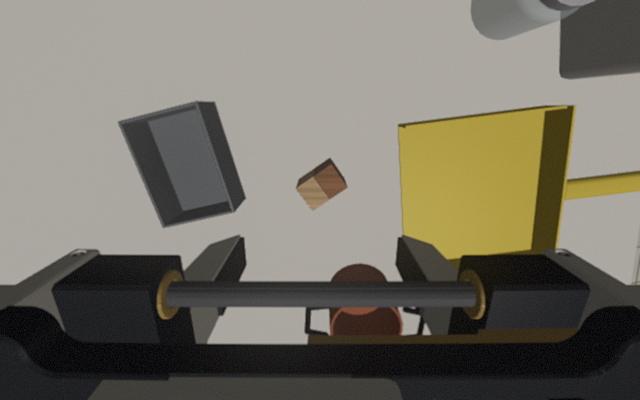

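The clamp view shows the board's front edge at (300–368, 87), the plate at (335,102), the pad at (331,184) and the grips near (311–347, 265). The foot view shows the foot at (322,184), turned about 45°, with its top-face joint visible. Next I'll fit both models.

```bash
cat > fit.py <<'E'
from h import *
import json
from scipy.optimize import minimize
cal=json.load(open("cals.json")); cal={k:{a:np.array(b) for a,b in v.items()} for k,v in cal.items()}
def P(x,y,yaw,pts): 
    c,s=np.cos(yaw),np.sin(yaw); pts=np.array(pts,float); return pts@np.array([[c,s,0],[-s,c,0],[0,0,1]])+[x,y,0]
box=np.array([[i,j,k] for i in(-.028,.028) for j in(-.019,.019) for k in(0,.05)])
S=8
cf=cal["pics/wf.png"]; im=cv2.imread("pics/wf.png")[140:230,280:370]
big=cv2.resize(im,None,fx=S,fy=S,interpolation=cv2.INTER_CUBIC)
hsv=cv2.cvtColor(big,cv2.COLOR_BGR2HSV); mask=(hsv[:,:,1]>75).astype(np.uint8)
def hull(v):
    q=(proj(cf,P(*v,box))-[280,140]+.5)*S-.5
    return cv2.convexHull(q.astype(np.float32))
def iou(v):
    m=np.zeros_like(mask); cv2.fillConvexPoly(m,np.round(hull(v)*16).astype(np.int32),1,shift=4)
    return -(m&mask).sum()/(m|mask).sum()
best=min((minimize(iou,[.478,-.366,a],method="Nelder-Mead",options=dict(initial_simplex=[[.478,-.366,a],[.49,-.366,a],[.478,-.354,a],[.478,-.366,a+.3]],xatol=1e-5,fatol=1e-5)) for a in np.arange(0,3.1,.35)),key=lambda r:r.fun)
if __name__=="__main__":
    print("foot",best.x,best.fun)
    top=(proj(cf,P(*best.x,box[[1,3,7,5]]))-[280,140]+.5)*S-.5
    cv2.polylines(big,[np.int32(top)],True,(0,255,0),1);cv2.polylines(big,[np.int32(hull(best.x))],True,(255,0,0),1)
    cl=cv2.resize(cv2.imread("pics/wc.png")[80:200,290:380],None,fx=5,fy=5,interpolation=cv2.INTER_CUBIC)
    # preliminary clamp overlay
    v=[.537,.079,1.358]  # board centre is -10 mm in x
    cc=cal["pics/wc.png"]; v0=P(.5372,.0815,1.358,[[.010,0,0]])[0]
    can=np.zeros((600,790,3),np.uint8); can[:600,:450]=cl; can[:330,455:785]=cv2.resize(big,(330,330)) ; cv2.imwrite("pics/fit1.png",can)
    print(v0)
E
python3 fit.py
```

```text
foot [ 0.52955556 -0.34007407 -1.0537037 ] 0.0
[0.53931194 0.09127444 0.        ]fit.py:17: RuntimeWarning: overflow encountered in scalar negative
  return -(m&mask).sum()/(m|mask).sum()
```

View pics/fit1.png

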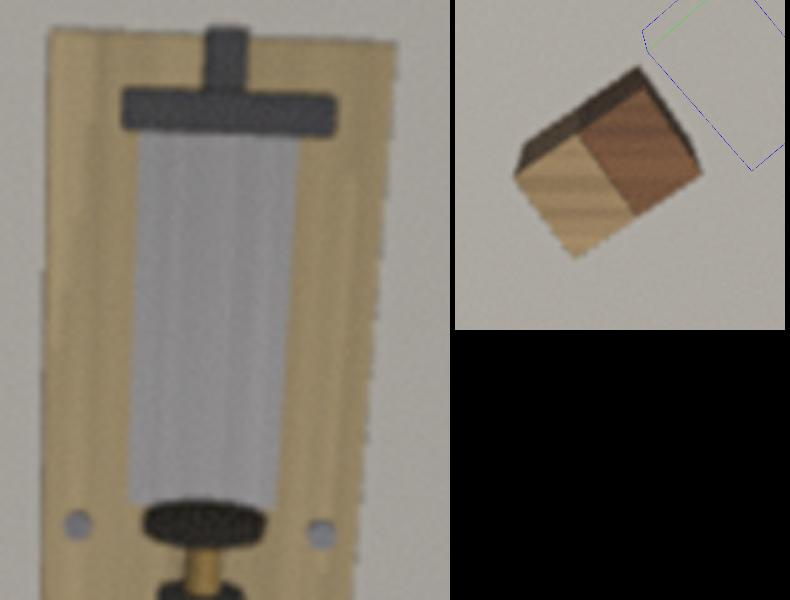

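```bash
sed -i 's/hsv=.*/bg=np.median(big[:40].reshape(-1,3),0); mask=(np.abs(big.astype(float)-bg).sum(2)>45).astype(np.uint8)/; s/return -(m&mask).sum()/return -float((m\&mask).sum())/' fit.py
cat >> fit.py <<'E'
    from scipy.optimize import least_squares
    cs=viewer.get_calibration("scene")
    W=[(50,28,.17,.055,.014),(397,42,.17,-.055,.014),(121,130,.14,.03,.078),(336,138,.14,-.03,.078),(129,502,.02,.025,.022),(273,508,.02,-.025,.022)]
    Sn=[(244,268,-.19,-.055,.014),(505,500,.17,-.055,.014),(600,438,.17,.055,.014)]
    W=np.array(W);Sn=np.array(Sn)
    w2=np.c_[290+(W[:,0]+.5)/5-.5,80+(W[:,1]+.5)/5-.5]; s2=np.c_[240+(Sn[:,0]+.5)/4-.5,140+(Sn[:,1]+.5)/4-.5]
    fw=lambda v:(proj(cc,P(*v,W[:,2:]))-w2).ravel(); fs=lambda v:(proj(cs,P(*v,Sn[:,2:]))-s2).ravel()
    np.set_printoptions(precision=4,suppress=True)
    for n,f in(("w",fw),("s",fs),("both",lambda v:np.r_[fw(v),fs(v)])):
        r=least_squares(f,[*v0[:2],1.358]); print(n,r.x,r.fun)
    v=r.x
    # pad: front-face bottom point at pixel (205,500)
    q=ray2plane(cc,[[290+205.5/5-.5,80+500.5/5-.5]],.028)[0]; print("pad in clamp",(P(0,0,-v[2],[q-[v[0],v[1],0]])))
    json.dump(dict(foot=best.x.tolist(),clamp=v.tolist()),open("poses.json","w"))
E
python3 fit.py
```

```text
foot [ 0.47720157 -0.36500747  0.39906347] -0.9837074724250428
[0.53931194 0.09127444 0.        ]
w [0.5385 0.092  1.3234] [-0.4429 -0.2962  0.3951 -0.1405 -0.1523  0.0781  0.1408  0.2623 -0.3165
  0.1063  0.3849  0.0173]
s [0.5436 0.0929 1.3214] [-0.5071 -0.3032 -0.3702 -0.3561  0.834   0.4888]
both [0.539 0.092 1.325] [-0.3103 -0.2515  0.5339 -0.2126  0.0317  0.0995  0.3286  0.213  -0.0549
  0.1222  0.6485 -0.0117  0.0012 -0.9177  0.3895 -1.3808  1.4162 -0.5301]
pad in clamp [[ 0.0234 -0.0005  0.028 ]]
```

Run:
```python
from h import *
import json
np.set_printoptions(precision=3,suppress=True)
cd=viewer.get_calibration("side");cs=viewer.get_calibration("scene");cf={k:np.array(v) for k,v in json.load(open("cals.json"))["pics/wf.png"].items()}
print("pot rim",ray2plane(cd,[[440,312]],.09),ray2plane(cs,[[228,143]],.09),"handle",ray2plane(cd,[[412,325]],.07),ray2plane(cf,[[308,310],[333,270]],.08))
print("basket",ray2plane(cf,[[197,103],[243,205],[214,102]],.06), "pan",ray2plane(cf,[[400,125],[402,240]],.05))
F=[.4772,-.365];
for z in(.3,.016): print(manip.solve_ik([*F,z],down(-1.172)))
a=1.324;C=np.array([.5386,.092]);u=np.array([np.cos(a),np.sin(a)])
print(manip.solve_ik([*(C+.105*u),.039],down(a-np.pi/2)),manip.solve_ik([*(C-.1075*u),.066],down(a-np.pi/2)))
```

```text
pot rim [[ 0.499 -0.554  0.09 ]] [[ 0.492 -0.557  0.09 ]] handle [[ 0.435 -0.527  0.07 ]] [[ 0.425 -0.523  0.08 ]
 [ 0.471 -0.468  0.08 ]]
basket [[ 0.359 -0.234  0.06 ]
 [ 0.375 -0.364  0.06 ]
 [ 0.379 -0.237  0.06 ]] pan [[ 0.586 -0.308  0.05 ]
 [ 0.57  -0.461  0.05 ]]
[ 0.149  0.359  0.6    1.622 -0.212  1.227 -0.381]
[ 0.284  0.698  0.433  1.829 -0.428  0.709 -0.214]
[-0.525  0.619  0.196  1.829 -0.174  0.71  -0.479] [-0.239  0.465  0.256  2.031 -0.185  0.666 -0.11 ]
```

Run:
```python
from h import *
np.set_printoptions(precision=3,suppress=True)
cd=viewer.get_calibration("side");cs=viewer.get_calibration("scene")
print("sprayer",ray2plane(cd,[[253,130]],.0),ray2plane(cs,[[415,303]],.0))
F=[.4772,-.365]; q=down(-1.172)
manip.move_pose([*F,.13],q); manip.servo_line([*F,.016],vel=.12)
effector.close(f_grip=15); print("gap",manip.current_finger_gap(),manip.current_tool_pos())
manip.servo_line([*F,.25],vel=.25)
a=1.324;C=np.array([.5386,.092]);u=np.array([np.cos(a),np.sin(a)])
manip.move_pose([*(C+.105*u),.25],down(a-np.pi/2))
print("gap",manip.current_finger_gap(),manip.current_tool_pos(),C+.105*u,manip.current_clock())
snap("wrist","pics/held.png")
```

```text
sprayer [[0.655 0.423 0.   ]] [[0.663 0.435 0.   ]]
gap 0.03776258768719468 [ 0.477 -0.365  0.016]
gap 0.03785278728059465 [0.565 0.192 0.25 ] [0.564 0.194] 11.075
```

View pics/held.png

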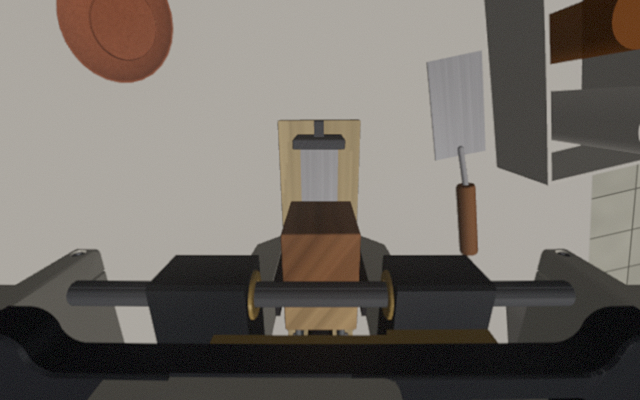

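The foot is held square (long side along the bar, darker half toward the plate), and there is room around the clamp. Now I'll place it.

Run:
```python
from h import *
np.set_printoptions(precision=3,suppress=True)
a=1.324;C=np.array([.5386,.092]);u=np.array([np.cos(a),np.sin(a)])
X=C+.105*u
manip.servo_line([*X,.06],vel=.2); manip.servo_line([*X,.0385],vel=.06)
print(manip.current_tool_pos(),manip.current_force())
effector.open_jaws(); manip.servo_line([*X,.15],vel=.2)
# above the grips, pulled to a viewpoint
X=C-.1075*u
manip.move_pose([*X,.2],down(a-np.pi/2)); print(manip.current_tool_pos(),X,manip.current_clock(),manip.current_finger_gap())
c=viewer.get_calibration("wrist"); im=viewer.get_image("wrist")
sd=viewer.get_image("side")[120:250,230:350]
can=np.zeros((400,640+0,3),np.uint8); can[:]=im
can=np.hstack([can[:,120:520],cv2.resize(sd,(369,400),interpolation=cv2.INTER_CUBIC)])
cv2.imwrite("pics/placed.png",can[:,:,::-1])
# overlay prediction: gripper grip outlines
P=lambda x,y,z:[*(C+x*u+y*np.array([-u[1],u[0]])),z]
print(proj(c,[P(.133,.019,.072),P(.133,-.019,.072),P(.077,.019,.072),P(.077,-.019,.072),P(-.08,.032,.108),P(-.08,-.032,.108),P(-.1075,.032,.108),P(-.1075,-.032,.108)])-[120,0])
```

```text
[0.564 0.194 0.038] [-0.171 -0.199 -0.364]
[ 0.513 -0.01   0.199] [ 0.512 -0.012] 15.3083 0.09181054815988564
[[176.527 -98.043]
 [224.642 -97.962]
 [177.921 -16.244]
 [223.033 -16.17 ]
 [163.956 175.374]
 [236.438 175.485]
 [165.078 204.821]
 [235.243 204.927]]
```

View pics/placed.png

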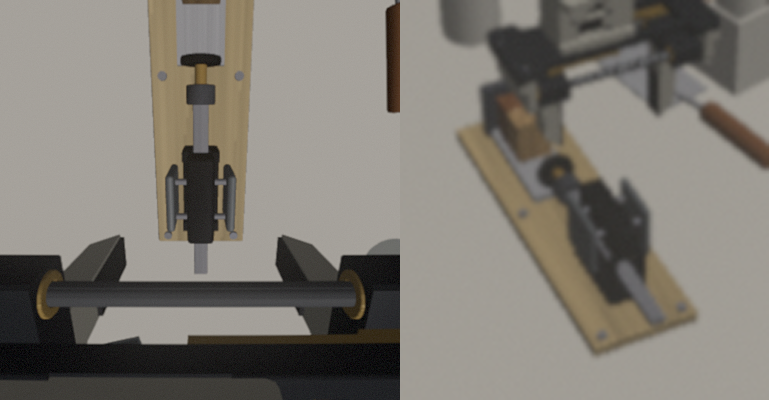

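The foot stands upright on the bed by the plate, and the grips' outer faces at columns 166 and 236 match the predicted 165 and 235. Next is the squeezing.

Run:
```python
from h import *
np.set_printoptions(precision=3,suppress=True)
a=1.324;C=np.array([.5386,.092]);u=np.array([np.cos(a),np.sin(a)])
X=C-.1075*u
manip.servo_line([*X,.07],vel=.15); print(manip.current_tool_pos(),manip.current_force())
for i in range(2):
    effector.close(f_grip=9); g0=manip.current_finger_gap(); manip.sleep(.3); print(i,g0,manip.current_finger_gap(),manip.current_force(),manip.current_clock())
    if i==0:
        effector.open_jaws(); manip.sleep(.2)
s=viewer.get_image("scene")[170:270,290:410]; sd=viewer.get_image("side")[130:240,230:350]
cv2.imwrite("pics/sq2.png",np.hstack([cv2.resize(s,(400,333),interpolation=2),cv2.resize(sd,(363,333),interpolation=2)])[:,:,::-1])
```

```text
[ 0.513 -0.012  0.071] [0.801 0.209 0.756]
0 0.045755880775929535 0.04554299396619039 [-2.985  0.433  4.9  ] 17.5167
1 0.04533537790508738 0.045763116955780364 [-3.901  0.416  4.609] 19.7083
```

View pics/sq2.png

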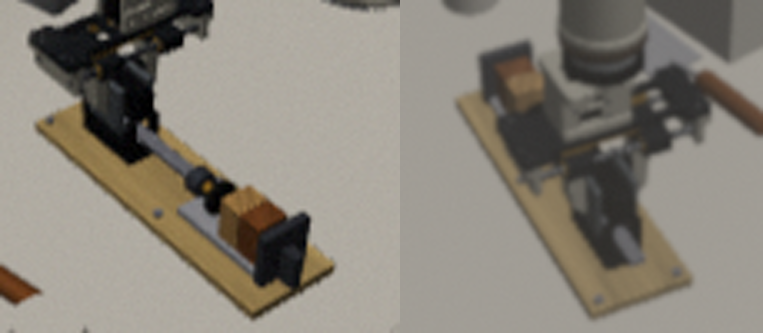

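After two strokes the bar has advanced, with the pad (215,190) now close to the foot's rear face (225,200). The foot is near the plate and upright.

Run:
```python
from h import *
np.set_printoptions(precision=3,suppress=True)
def sh(): return cv2.resize(viewer.get_image("scene")[190:270,325:405],(390,390),interpolation=2)
effector.open_jaws(); manip.sleep(.2)
effector.close(f_grip=8); manip.sleep(.3); print(3,manip.current_finger_gap(),manip.current_clock()); A=sh()
effector.open_jaws(); manip.sleep(.2)
for f in (6,7,8,9):
    effector.close(f_grip=f); manip.sleep(.4); print(f,manip.current_finger_gap(),manip.current_clock())
    if manip.current_finger_gap()<.0475: break
cv2.imwrite("pics/sq4.png",np.hstack([A,sh()])[:,:,::-1])
```

```text
3 0.04580305271895882 22.0
6 0.05551378366118831 24.275
7 0.05464123203987253 24.9
8 0.052732675621549874 25.5333
9 0.05151909286048992 26.1667
```

View pics/sq4.png

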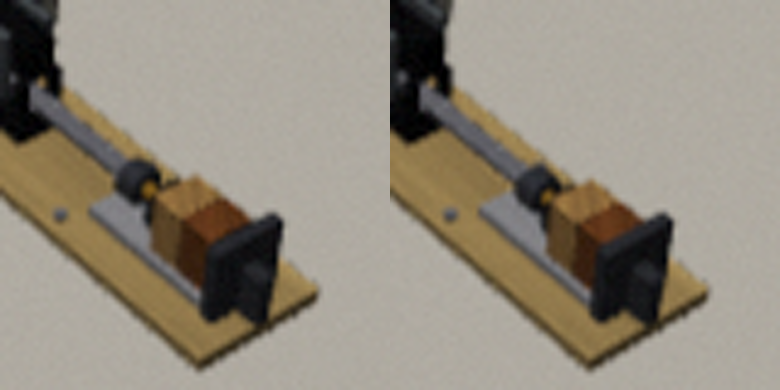

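On the left (after stroke 3) the pad had just reached the foot. On the right the foot is against the plate and the brass plunger is partly in. Opening versus force suggests about 5 mm of pad travel at 9 N. I'll go up gently to about 10.8 N.

Run:
```python
from h import *
for f in (10,10.8):
    effector.close(f_grip=f); manip.sleep(.6); print(f,manip.current_finger_gap(),manip.current_clock())
A=cv2.resize(viewer.get_image("scene")[195:265,335:400],(390,420),interpolation=2)
B=cv2.resize(viewer.get_image("side")[135:200,240:305],(400,420),interpolation=2)
cv2.imwrite("pics/fin.png",np.hstack([A,B])[:,:,::-1])
# expected scene-crop pixels of the cup's front top for foot at plate and pad fully out / now: check scale
a=1.324;C=np.array([.5386,.092]);u=np.array([np.cos(a),np.sin(a)]);c=viewer.get_calibration("scene")
for x in (.084,.076,.056,.140): print(x,(proj(c,[*(C+x*u),.048])-[335,195])*6)
```

```text
10 0.04992737115529566 27.05
10.8 0.04897972720487992 27.875
0.084 [[161.31869103 230.43447496]]
0.076 [[151.63838798 222.50589718]]
0.056 [[127.74320266 202.93498461]]
0.14 [[231.10910296 287.5975431 ]]
```

View pics/fin.png

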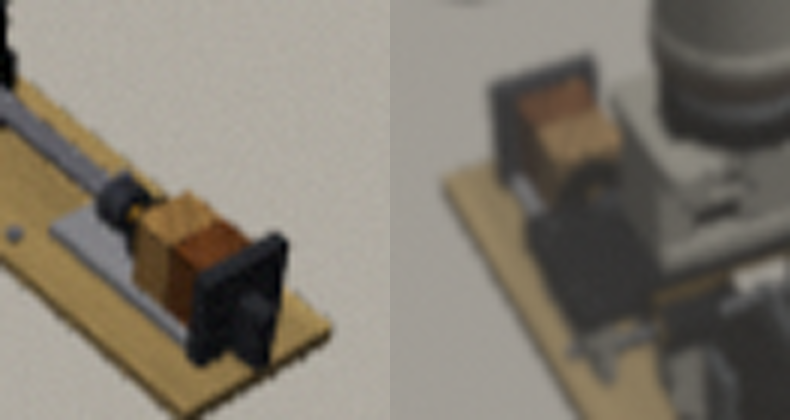

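The plunger has visibly shortened and the foot is tight and square against the plate. The force (10.8 N, about half travel) and the summed feed (about 69 mm against about 61 mm to contact) both put the pad at roughly 7 mm.

Run:
```python
from h import *
manip.sleep(.3); print(manip.current_finger_gap(),manip.current_clock()); manip.hand_in()
```

```text
0.0489844821212124 28.275
the job is handed in; nothing more can be done
```

I placed the foot on the bed lengthwise along the bar, let go of it, and fed the bar only with the grips. That took three full strokes and a gentle fourth, and I handed the job in at 28.3 s while still squeezing at 10.8 N.

- **Foot:** the last pictures show it upright, square and against the steel plate, with the pad bearing on it. No finger is on it.
- **Grips:** the opening held steady at 49.0 mm until hand-in.
- **Pad travel:** I estimate about 7 mm, but did not measure it directly. The grip force points to about half travel. The summed feed, about 69 mm less 1–3 mm lost under load, against about 61 mm to contact, gives 5.5 to 8.5 mm.
- **Disagreements:**
  - Near the end the grips closed about 1.4 mm per newton, slightly more than the pad spring alone would allow (1.25).
  - The scene camera put the clamp about 5 mm from where the wrist camera did. I used the wrist camera's value, and the later pictures matched it.
- **Other things:** I had no contact with them in any move, though I did not measure their positions again afterwards.

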